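# Nest a corner bracket against a delicate sprung stop

### The job

Slide the steel corner bracket along the V trough, without lifting it out, until it lies nested in the angle iron and its front end rests lightly against the sprung stop hidden inside the grey hood. The stop is delicate and its place cannot be seen: feel for it, never load it with more than 7 N, and leave the bracket touching it. Do not knock the hood or the things standing about.

Things in the scene. Friction and masses are not known exactly. Their poses are not given: they have to be found in the camera images.
- cradle: Fixed wooden fixture, 385 mm long (x -188 to +198), 106 wide; origin on the worktop under its middle, z up, x = the way the bracket must slide. A 90 degree V trough, open upward, runs along x at y = 0: x -175 to -40 mm is the raised wooden loading trough (V bottom z = 25, rims z = 51 mm); x -40 to +128 mm holds the angle iron. The step between them is 1 mm down: nothing catches.
- iron_mid (a point): Dark steel angle iron fixed in the cradle, 168 mm long, legs 40 mm wide, 4 mm thick, V open upward. This point is on its inner V line (bottom of the groove), mid-length, 23.7 mm above the worktop; axes as the cradle's. Its rims are 23-26 mm above this point. The nested bracket's V line lies on this line.
- gauge: Grey sheet-metal hood with a black knob on top, fixed over the far end of the trough; origin and axes are the cradle's. It spans x +86 to +192 mm, |y| < 51 mm, top z = 81 mm (knob 94 mm). Its mouth faces the bracket: clear 94 mm wide, up to z = 77 mm. The delicate sprung stop sits inside.
- stop_range (a point): Middle of the range where the hidden stop's face can stand: on the trough's centre line, 48 mm above the worktop, cradle x = 110 mm. The face (steel disc, 20 mm diameter) was set anew within 15 mm before or behind this point; where is not reported. It gives way along cradle +x by about 0.7 N per mm, up to 16 mm. Friction then holds the bracket against it.
- bracket: Loose bare steel corner bracket: angle section 110 mm long, legs 34 mm wide, 4 mm thick, V open upward, in the loading trough. Mass (about 0.3 kg) and friction vary: sliding it takes roughly 0.5 to 4 N. Origin on the outer V line (lowest edge), mid-length; x and z as the cradle's. A square plate on its corner closes each end (see bracket_rear).
- bracket_rear (a point): Centre of the outer face of the bracket's rear end plate (26 x 26 x 4 mm, standing on its corner like a diamond, top corner 18 mm above this point): 55 mm behind the bracket's origin, 24 mm above it. A good place to push. The front end plate is alike, 110 mm further along x; it meets the stop.
- offcut: Loose plain angle offcut without end plates, 75 mm long, legs 34 mm, lying like a roof on the worktop beside the cradle; origin underneath. Leave it.
- grease_tin: Loose small tin with red lid, 55 mm diameter, 50 mm high, standing beside the cradle; origin at its foot. Leave it.
- lot_stamp: Loose wooden stamp, 43 x 61 x 51 mm, standing beside the cradle on the far side; origin at its foot. Leave it.
- oil_bottle: Loose oil bottle, 42 mm diameter, 150 mm high, standing at the right; origin at its foot. Leave it.

How it is judged:
By the outcome, as a careful person would: the job done as asked, in the order asked, and still so for the second after the job is handed in, with the robot touching nothing.
It also fails if it takes over 54 s, if anything falls off the work surface, if the arm or the gripper's body presses on something with over 40 N, if the wrist force passes 120 N, or if a joint passes its speed limit or range.

### The arm

A 6-joint arm with a two-finger parallel gripper is mounted at the origin on a cart in front of the work surface, level with it; the furniture and walls round the work are solid. World frame = base frame: x ahead of the robot, y to its left, z up, the work surface at z = 0. Lengths are in m, angles in rad, forces in N, time in s.
With the tool pointing down it reaches from about 0.35 to 0.975 m from the base axis. Payload 17.4 kg.
Tool frame: the origin (TCP) lies midway between the tips of the shut fingers; the grasp point (between the pads) lies 19 mm behind it; z points along the fingers, y is the direction in which the jaws open and shut (so a half turn about z gives the same grasp; the last joint's range is limited). The gripper opens to 85 mm and grips with 20 to 120 N. Pads are 22 mm wide; open, the fingers measure 114 mm over their backs; the gripper's body (76 mm by 85 mm) begins 54 mm behind the grasp point. The pads swing forward as they close: fully open they stand 13 mm farther back than shut.
Start: joints at [1.194, 0.116, 1.442, -0, 1.584, -0.038], TCP at [0.224, 0.637, 0.231] pointing down, gripper open.
Joint ranges: [-2.83, 2.83], [-0.83, 2.19], [0.07, 2.5], [-1.14, 4.28], [0.01, 3], [-2.97, 2.97]. Speed limits (rad/s): [1.89, 1.89, 2.22, 3.14, 3.14, 3.14].

### API

Orientations are given as [roll, pitch, yaw] about the fixed x, y, z axes, in that order (R = Rz(yaw) Ry(pitch) Rx(roll)).
In Python, from bench import ctrl gives the robot as it stands. Calls block until the motion is done:
- ctrl.move_to(position, orientation): joint-space move of the TCP to a pose.
- ctrl.movel(position, attitude=None, speed=0.15, stop_force=None): straight line of the TCP; attitude=None keeps the orientation; speed is the mean speed in m/s. With stop_force (N) it stops when the force on the tool has changed by that much, and returns True; else False.
- ctrl.movej(angles): joint-space move.
- ctrl.let_go() and ctrl.grasp(squeeze=None): open the fingers fully, or close them until they stop; squeeze is the grip in N (None keeps the last).
- ctrl.pause(seconds).
- ctrl.inverse_kinematics(position, orientation): joint angles nearest the present ones, or None.
- ctrl.state(): the state.
- ctrl.read_camera(name): name is "scene" or "top"; returns a dict with "image" (480x640x3 uint8, red, green, blue), "z_map" (480x640 float32, m along the optical axis (not along the pixel's ray), 0 where there is no reading), "fx", "fy", "cx", "cy" (pixels), "R" (3x3) and "t" (3): a world point X has camera coordinates R X + t. Camera axes: x right, y down, z forward; pixel columns grow to the right and rows downward; lengths in m; the calibration is good to about 2 mm. A picture is of the moment at which its call begins.
A pose or a line that the arm cannot do raises ctrl.Unreachable and nothing moves.
- ctrl.hand_in(): hands the job in, once; it reports no verdict.
Trained networks look in a picture, given as the dict that the camera call returned (one of the last four; its "shot" number tells which), for a name from the list of things; names that differ only in an ending like _2 or _b are one class to them, and where a whole thing is asked for, a point or a joint stands for the part that bears it (a point fixed in the world has none). Each returns a list of dicts, best first, with "score" (0 to 1); they miss things now and then, are a little off and sometimes report something else, mostly with a low value. They report only what shows in the picture. A call takes as long as a camera call.
- ctrl.spot_in(picture, target): "location" ([row, column] in pixels, amid what is visible of it).
- ctrl.outline_of(picture, target): "region" (480x640 bool, what is visible of it) and "location" ([row, column] in pixels, amid what is visible of it).
- ctrl.pinpoint(picture, target): "location" ([row, column] in pixels: a listed point, or the origin of a listed thing).
The state is a dict: "clock": time; "joint_pos": joint angles; "joint_velocities": joint speeds; "joint_efforts": joint torques, N m; "position": TCP position; "tcp_rot": TCP orientation; "wrist_force": force on the tool from outside, world axes, zero at the start; "ft_torque": the same for the moment, N m; "finger_gap": opening from 0.0 (shut) to 1.0 (fully open).
Only numpy, scipy, OpenCV 4.12 (cv2) and the standard library are available. Lean on these libraries where they do the work, as an engineer would, in place of code of your own. Each camera call takes 0.05 s, during which the arm holds its last target.

## Working session

There is one attempt and no reset: what is moved stays moved. The work goes in short steps, each a Python script; the robot and the scene stay as the last script left them, time stands still between calls to the robot, and variables do not carry over. Pictures are saved under pics/ and viewed, and the job is handed in when it is done.

```bash
mkdir -p pics; cat > h.py <<'E'
import numpy as np, cv2
from bench import ctrl
def save(p,n): cv2.imwrite('pics/'+n, p['image'][:,:,::-1])
def w(p,r,c,z=None):
    z = p['z_map'][int(round(r)),int(round(c))] if z is None else z
    X=np.array([(c-p['cx'])/p['fx']*z,(r-p['cy'])/p['fy']*z,z]); return p['R'].T@(X-p['t'])
def ray_z(p,r,c,h):
    d=p['R'].T@np.array([(c-p['cx'])/p['fx'],(r-p['cy'])/p['fy'],1.]); o=-p['R'].T@p['t']
    return o+d*(h-o[2])/d[2]
E
python3 - <<'E'
from h import *
for n in ['scene','top']:
    p=ctrl.read_camera(n); save(p,n+'1.png')
    print(n,'cam',(-p['R'].T@p['t']).round(3))
    for t,h in [('cradle',0),('iron_mid',.0237),('gauge',0),('stop_range',.048),('bracket',.025),('bracket_rear',.049),('offcut',0),('grease_tin',0),('lot_stamp',0),('oil_bottle',0)]:
        for r in ctrl.pinpoint(p,t)[:1]:
            print(t,round(r['score'],2),np.round(r['location']),ray_z(p,*r['location'],h).round(4))
print(ctrl.state())
E
```

```text
scene cam [ 0.023 -0.8    0.746]
cradle 0.96 [246. 305.] [0.5153 0.011  0.    ]
iron_mid 0.7 [250. 315.] [ 0.509  -0.0398  0.0237]
gauge 0.78 [246. 306.] [0.5172 0.0086 0.    ]
stop_range 0.61 [256. 330.] [ 0.5079 -0.1029  0.048 ]
bracket 0.56 [216. 284.] [0.5225 0.1177 0.025 ]
bracket_rear 0.93 [201. 271.] [0.5142 0.1681 0.049 ]
offcut 0.97 [295. 288.] [ 0.3918 -0.109   0.    ]
grease_tin 0.73 [264. 278.] [ 0.4284 -0.0057  0.    ]
lot_stamp 0.78 [269. 383.] [ 0.6113 -0.1628  0.    ]
oil_bottle 0.77 [294. 456.] [ 0.685  -0.3181  0.    ]
top cam [ 0.451 -0.056  1.083]
cradle 0.56 [245. 303.] [0.5116 0.0007 0.    ]
iron_mid 0.84 [248. 325.] [ 0.5063 -0.0405  0.0237]
stop_range 0.79 [249. 361.] [ 0.5037 -0.1055  0.048 ]
bracket 0.83 [240. 240.] [0.516  0.1134 0.025 ]
bracket_rear 0.97 [236. 206.] [0.5201 0.172  0.049 ]
offcut 0.9 [312. 365.] [ 0.39   -0.1177  0.    ]
grease_tin 0.67 [297. 306.] [ 0.4149 -0.0077  0.    ]
lot_stamp 0.63 [196. 393.] [ 0.6073 -0.1645  0.    ]
oil_bottle 0.64 [155. 476.] [ 0.6875 -0.3192  0.    ]
{'clock': 1.1, 'joint_pos': array([ 1.19420280e+00,  1.15989373e-01,  1.44158921e+00,  3.73360316e-05,
        1.58394612e+00, -3.78011706e-02]), 'joint_velocities': array([ 0.00189343, -0.00192497, -0.00039274,  0.00070471,  0.00213104,
        0.00039494]), 'joint_efforts': array([-4.46857839e-04, -7.31715488e+01, -6.32678890e+01,  7.73482355e-06,
        9.40388145e-05, -3.90519745e-05]), 'position': array([0.22434309, 0.63665391, 0.23131701]), 'tcp_rot': array([ 3.14152334e+00, -3.47379888e-05,  2.80280079e+00]), 'wrist_force': array([ 0.63735069, -0.04924861, -0.40822891]), 'ft_torque': array([-0.01467568, -0.018606  ,  0.03376022]), 'finger_gap': 1.00375010679833}
```

View pics/scene1.png

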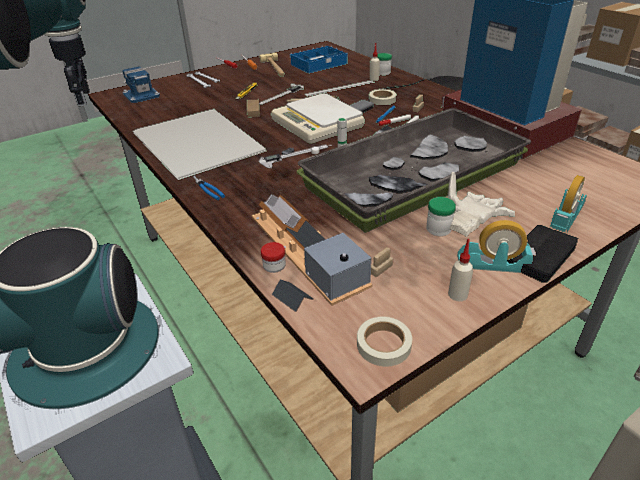

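View pics/top1.png

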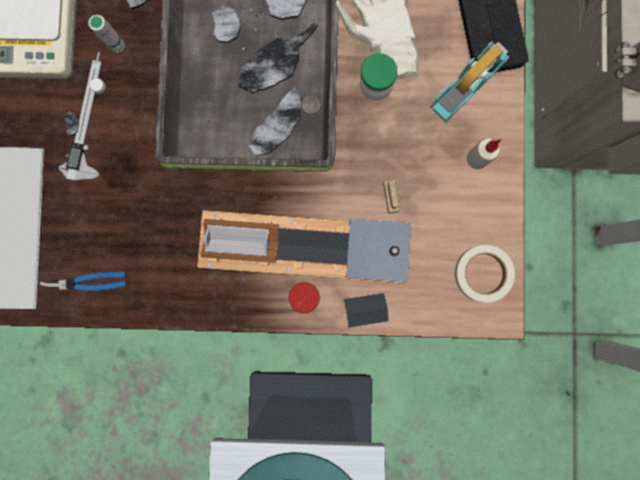

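```bash
python3 - <<'E'
from h import *
p=ctrl.read_camera('top')
c,r=np.meshgrid(np.arange(640),np.arange(480)); z=p['z_map']
X=np.stack([(c-p['cx'])/p['fx']*z,(r-p['cy'])/p['fy']*z,z],-1)
W=(X-p['t'])@p['R']
np.save('W.npy',W)
for t in ['gauge','cradle','bracket','bracket_rear']:
    o=ctrl.outline_of(p,t)
    if not o: print(t,'none'); continue
    m=o[0]['region']&(z>0); P=W[m]; print(t,round(o[0]['score'],2),m.sum(),np.percentile(P[:,2],[5,50,95,99.5]).round(3))
    if t=='gauge': P=P[abs(P[:,2]-.081)<.005]
    if t=='cradle': P=P[P[:,2]>.006]
    if t=='bracket': P=P[P[:,2]>.04]
    print(cv2.minAreaRect((P[:,:2]*1000).astype(np.float32)))
# profile along axis
a=np.array([-.0164,-.2775]);a/=np.linalg.norm(a); 
o=np.array([.5095,0.0]); v=W[...,:2]-o; s=v@a; l=v@np.array([-a[1],a[0]])
for s0 in np.arange(-.200,-.02,.004):
    row=[]
    for l0 in np.arange(-.054,.055,.006):
        m=(abs(s-s0)<.002)&(abs(l-l0)<.003)&(z>0); row.append('%3d'%(1000*np.median(W[m][:,2])) if m.any() else ' - ')
    print('%4d'%(s0*1000),' '.join(row))
E
```

```text
gauge 0.75 3638 [0.078 0.081 0.084 0.092]
((501.3001708984375, -134.64939880371094), (106.04194641113281, 101.94168853759766), 87.15140533447266)
cradle 0.71 10267 [0.008 0.044 0.083 0.089]
((508.01519775390625, 1.5146331787109375), (378.22509765625, 105.7155532836914), 87.10308074951172)
bracket 0.91 1650 [0.031 0.043 0.054 0.065]
((513.8565673828125, 115.4494400024414), (109.7630615234375, 47.5391731262207), 87.31327819824219)
bracket_rear 0.58 1656 [0.031 0.043 0.054 0.065]
((513.8712768554688, 115.78312683105469), (110.62479400634766, 47.36003875732422), 87.0123291015625)
-200   0   0   0  -1   0  -1   0   0   0   0  -1   0   0  -1  -1   0   0   0   0
-196   0   0  -1   0  -1   1   0   0   0  -2   0  -1   1   0   0   0   0  -1   0
-192   2   4   1   1   7   8   2   8   9   1   8   9   7   3   8   9   1   8   0
-188   8  10   7  10   9  10   8   9  10   9   7  10   8  11  10   9  10   8   0
-184   6  10   8   9  -   -   11  12  10  10   9  -   -   -   -   10   9   9   0
-180   7   9  10  11  46  48  -   27  -   -   36  39  41  51  47   9  10   9   0
-176   8   9   9  45  50  44  3
[... 2508 characters left out ...]
  39  32  28  26  33  37  45  51  47  10  10   9   0
 -47   7   8   9  27  48  46  40  34  29  25  29  38  45  49  45  10   9  10   0
 -43   8   9   8  13  43  46  39  33  28  24  30  35  43  50  27   8  10   8   0
 -39   5   9   9   8  43  45  39  32  29  24  30  38  43  47  10   9   9  11   0
 -35   7  11   9  10  41  42  40  33  26  25  32  34  41  47   9   9   9   8   0
 -31   5  11   8   9  36  45  40  31  27  25  32  38  42  47  10   9  10  10   0
 -27   6  10   9  10  24  47  39  34  25  25  32  38  42  48   8   9  10   9   0
 -23   7  10   9   9  41  46  38  32  28  23  31  37  42  46   9   8   9  10  -1
 -19   7  11   9  10  41  45  39  33  26  25  30  37  44  48   9   8   9   9   0
```

```bash
python3 - <<'E'
import cv2
for n,(a,b,c,d) in {'top1':(190,290,180,430),'scene1':(180,310,230,410)}.items():
    i=cv2.imread(f'pics/{n}.png')[a:b,c:d]; cv2.imwrite(f'pics/{n}c.png',cv2.resize(i,None,fx=3.2,fy=3.2,interpolation=cv2.INTER_CUBIC))
E
```

```text
(no output)
```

View pics/top1c.png

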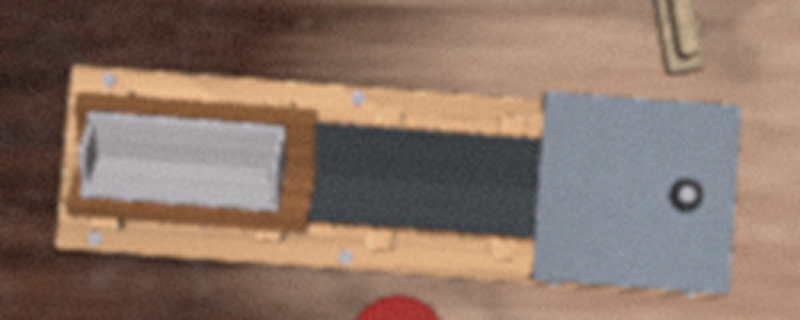

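View pics/scene1c.png

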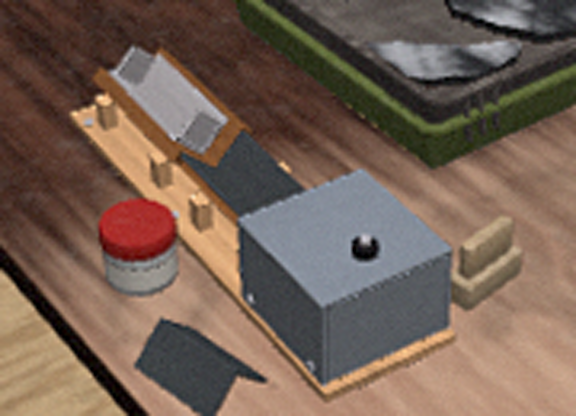

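```bash
cat >> h.py <<'E'
A=np.array([-.0506,-.9987,0]);O=np.array([.5083,.005,0])
def P(s,z): return O+A*s+np.array([0,0,z])
RPY=[np.pi,0,1.520]
def f():
    return float(ctrl.state()['wrist_force']@A)
def st(tag=''):
    S=ctrl.state(); d=S['position']-O
    print(tag,'t %.2f s %.1f lat %.1f z %.1f F %s Fa %.2f'%(S['clock'],1000*d@A,1000*(d@np.array([-A[1],A[0],0])),1000*d[2],S['wrist_force'].round(2),S['wrist_force']@A),flush=True)
E
python3 - <<'E'
from h import *
print(ctrl.inverse_kinematics(P(-.197,.15),RPY),ctrl.inverse_kinematics(P(-.197,.15),[np.pi,0,1.52-np.pi]))
ctrl.move_to(P(-.197,.15),RPY); st()
ctrl.grasp(20); st('closed')
ctrl.movel(P(-.197,.046),speed=.1,stop_force=8); st('down')
ctrl.pause(.2)
for i in range(4): ctrl.pause(.02); st()
print(ctrl.state()['tcp_rot'],ctrl.state()['finger_gap'])
p=ctrl.read_camera('scene'); save(p,'s2.png')
i=p['image'][120:310,180:410,::-1]; cv2.imwrite('pics/s2c.png',cv2.resize(i,None,fx=3,fy=3,interpolation=cv2.INTER_CUBIC))
E
```

```text
[ 3.25351292e-01 -1.10289956e-01  1.80064885e+00 -4.44089210e-16
  1.45123376e+00  3.76147618e-01] [ 0.32535129 -0.11028996  1.80064885  0.          1.45123376 -2.76544504]
 t 3.27 s -197.7 lat -0.1 z 150.2 F [-0.02 -0.14  0.7 ] Fa 0.14
closed t 4.03 s -197.0 lat -0.0 z 150.0 F [0.08 0.1  0.14] Fa -0.10
down t 5.22 s -197.1 lat 0.4 z 46.7 F [0.39 0.43 0.9 ] Fa -0.45
 t 5.44 s -197.1 lat 0.2 z 46.5 F [ 0.88 -0.53 -0.28] Fa 0.48
 t 5.46 s -197.1 lat 0.2 z 46.4 F [0.3  0.36 0.24] Fa -0.37
 t 5.47 s -197.1 lat 0.2 z 46.4 F [ 0.03  0.32 -0.41] Fa -0.32
 t 5.49 s -197.0 lat 0.1 z 46.4 F [ 0.62 -0.08 -0.45] Fa 0.04
[ 3.14107257e+00 -2.11198160e-04  1.51998265e+00] 0.0022713552835888348
```

View pics/s2c.png

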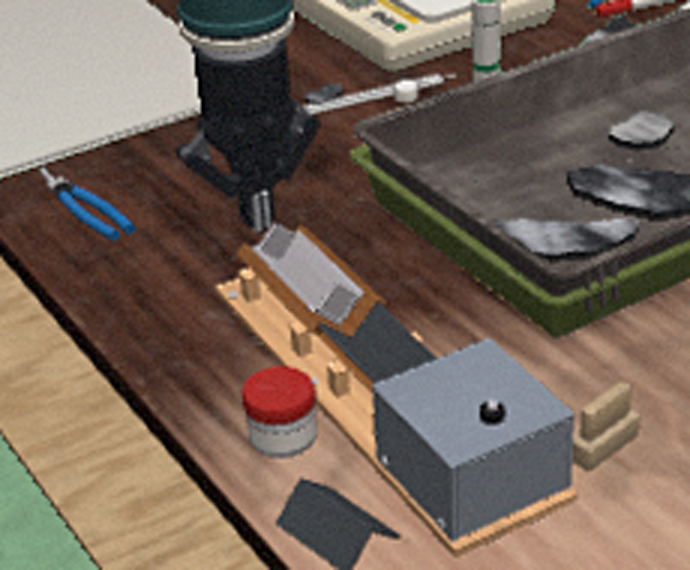

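```bash
cat >> h.py <<'E'
def avg(n=15):
    x=[]
    for i in range(n): ctrl.pause(.01); x.append(f())
    return np.mean(x), np.std(x)/n**.5
E
python3 - <<'E'
from h import *
print('bias',avg())
print(ctrl.movel(P(-.170,.046),speed=.02,stop_force=2)); st('contact?'); print(avg())
print(ctrl.movel(P(-.100,.046),speed=.05,stop_force=6)); st(); print(avg())
p=ctrl.read_camera('top'); save(p,'t3.png')
i=p['image'][190:290,180:430,::-1]; cv2.imwrite('pics/t3c.png',cv2.resize(i,None,fx=3.2,fy=3.2,interpolation=cv2.INTER_CUBIC))
p=ctrl.read_camera('scene')
i=p['image'][120:310,180:410,::-1]; cv2.imwrite('pics/s3c.png',cv2.resize(i,None,fx=3,fy=3,interpolation=cv2.INTER_CUBIC))
E
```

```text
bias (np.float64(0.006955988288776142), np.float64(0.14100882794663933))
True
contact? t 6.66 s -175.4 lat -0.1 z 45.7 F [-0.19  0.4  -0.38] Fa -0.39
(np.float64(-0.28253645793651966), np.float64(0.08366926658106996))
False
 t 8.45 s -100.0 lat 0.1 z 46.0 F [-0.39  1.63  0.57] Fa -1.61
(np.float64(-0.45932872687619225), np.float64(0.14028539247153765))
```

View pics/t3c.png

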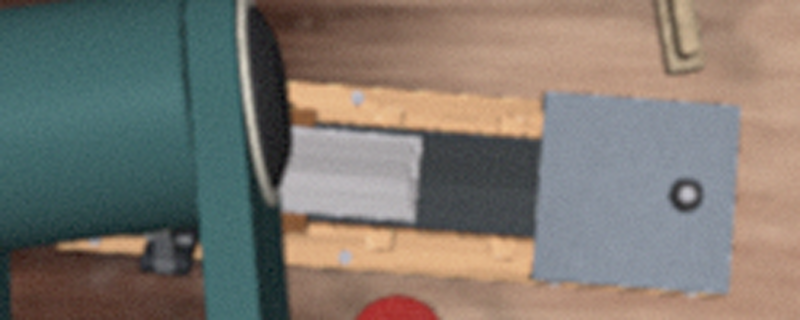

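View pics/s3c.png

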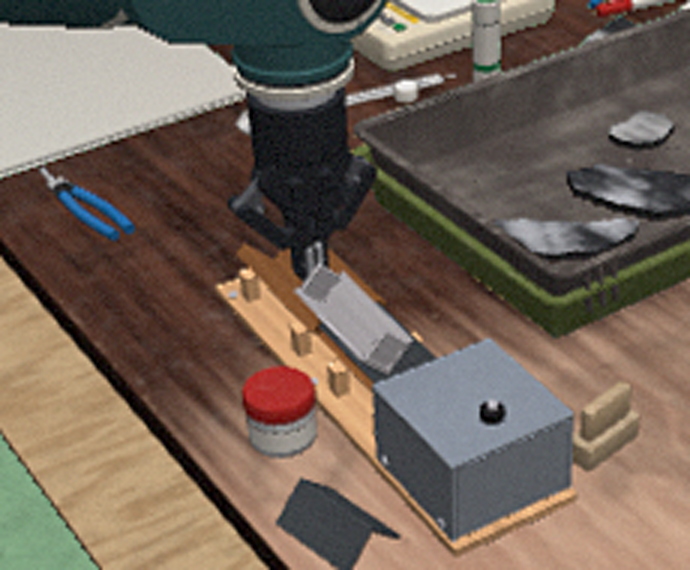

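```bash
python3 - <<'E'
from h import *
print(ctrl.movel(P(-.037,.046),speed=.05,stop_force=5)); st(); print(avg())
for k in range(3):
    hit=ctrl.movel(P(-.022+.012*k,.046),speed=.01,stop_force=3); st('hit %s'%hit); print(avg(20))
    if hit: break
E
```

```text
False
 t 10.08 s -37.1 lat 0.1 z 46.1 F [-0.62  0.64  0.08] Fa -0.61
(np.float64(0.08889662640914757), np.float64(0.16600848072564606))
hit True t 10.55 s -36.7 lat -0.2 z 45.7 F [0.43 0.72 0.34] Fa -0.74
(np.float64(-0.3157026158771087), np.float64(0.11106316882120262))
```

```bash
python3 - <<'E'
from h import *
s=-.0365
while s<-.001:
    s+=.002
    hit=ctrl.movel(P(s,.046),speed=.01,stop_force=3.5)
    m,e=avg(12); S=ctrl.state(); print('%.2f cmd %.1f s %.1f F %.2f+-%.2f %s'%(S['clock'],s*1e3,1000*(S['position']-O)@A,m,e,hit),flush=True)
    if m<-1.8: break
E
```

```text
11.20 cmd -34.5 s -34.4 F -0.13+-0.15 False
11.65 cmd -32.5 s -32.4 F -0.25+-0.19 False
12.10 cmd -30.5 s -30.4 F -0.82+-0.14 False
12.55 cmd -28.5 s -28.4 F -0.59+-0.19 False
13.00 cmd -26.5 s -26.4 F -0.94+-0.08 False
13.45 cmd -24.5 s -24.4 F -1.19+-0.23 False
13.90 cmd -22.5 s -22.4 F -1.51+-0.15 False
14.35 cmd -20.5 s -20.4 F -1.54+-0.10 False
14.80 cmd -18.5 s -18.4 F -1.49+-0.14 False
15.25 cmd -16.5 s -16.4 F -1.58+-0.10 False
15.70 cmd -14.5 s -14.4 F -1.96+-0.11 False
```

```bash
python3 - <<'E'
from h import *
s=-.0145
while s<.012:
    s+=.0015
    hit=ctrl.movel(P(s,.046),speed=.01,stop_force=3.5)
    m,e=avg(20); S=ctrl.state(); print('%.2f cmd %.1f s %.1f F %.2f+-%.2f %s'%(S['clock'],s*1e3,1000*(S['position']-O)@A,m,e,hit),flush=True)
    if m<-3: break
p=ctrl.read_camera('top')
i=p['image'][190:290,180:430,::-1]; cv2.imwrite('pics/t4c.png',cv2.resize(i,None,fx=3.2,fy=3.2,interpolation=cv2.INTER_CUBIC))
p=ctrl.read_camera('scene')
i=p['image'][120:310,180:410,::-1]; cv2.imwrite('pics/s4c.png',cv2.resize(i,None,fx=3,fy=3,interpolation=cv2.INTER_CUBIC))
E
```

```text
16.17 cmd -13.0 s -12.9 F -2.19+-0.15 False
16.63 cmd -11.5 s -11.5 F -2.40+-0.12 False
17.10 cmd -10.0 s -9.9 F -2.48+-0.10 False
17.57 cmd -8.5 s -8.4 F -2.60+-0.11 False
18.03 cmd -7.0 s -6.9 F -2.62+-0.11 False
18.50 cmd -5.5 s -5.4 F -2.68+-0.11 False
18.97 cmd -4.0 s -3.9 F -2.81+-0.13 False
19.43 cmd -2.5 s -2.4 F -2.74+-0.11 False
19.90 cmd -1.0 s -0.9 F -2.93+-0.10 False
20.37 cmd 0.5 s 0.5 F -3.68+-0.12 False
```

View pics/s4c.png

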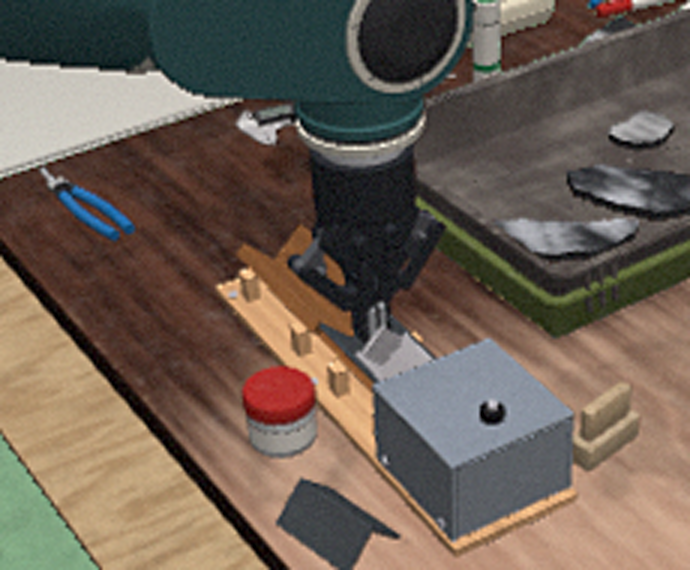

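```bash
python3 - <<'E'
from h import *
s=.0005
for k in range(3):
    s+=.001
    hit=ctrl.movel(P(s,.046),speed=.01,stop_force=3.5)
    m,e=avg(25); S=ctrl.state(); print('%.2f cmd %.1f s %.1f F %.2f+-%.2f %s'%(S['clock'],s*1e3,1000*(S['position']-O)@A,m,e,hit),flush=True)
    if m<-5: break
E
```

```text
20.93 cmd 1.5 s 1.4 F -4.45+-0.10 False
21.38 cmd 2.5 s 2.4 F -4.86+-0.11 False
21.84 cmd 3.5 s 3.3 F -5.82+-0.10 False
```

```bash
python3 - <<'E'
from h import *
s=.0035
for k in range(4):
    s-=.001
    ctrl.movel(P(s,.046),speed=.008); m,e=avg(10); print('%.1f F %.2f+-%.2f'%(s*1e3,m,e))
ctrl.movel(P(-.03,.046),speed=.03); print(avg()); st()
ctrl.movel(P(-.03,.16),speed=.12); st()
ctrl.move_to(P(-.25,.22),RPY); st()
p=ctrl.read_camera('top')
i=p['image'][190:290,180:430,::-1]; cv2.imwrite('pics/t5c.png',cv2.resize(i,None,fx=3.2,fy=3.2,interpolation=cv2.INTER_CUBIC))
r=ctrl.pinpoint(p,'bracket_rear')
if r: print(r[0]['score'],1000*(ray_z(p,*r[0]['location'],.0477)-O)@A)
p=ctrl.read_camera('scene')
i=p['image'][120:310,180:410,::-1]; cv2.imwrite('pics/s5c.png',cv2.resize(i,None,fx=3,fy=3,interpolation=cv2.INTER_CUBIC))
r=ctrl.pinpoint(p,'bracket_rear')
if r: print(r[0]['score'],1000*(ray_z(p,*r[0]['location'],.0477)-O)@A)
E
```

```text
2.5 F 0.03+-0.11
1.5 F 0.23+-0.13
0.5 F 0.07+-0.14
-0.5 F -0.26+-0.19
(np.float64(-0.23421438355512053), np.float64(0.13658152308730273))
 t 24.53 s -29.8 lat -0.0 z 46.0 F [ 0.1  -0.19 -0.73] Fa 0.19
 t 25.63 s -30.0 lat -0.3 z 159.1 F [ 0.46 -0.43 -0.74] Fa 0.41
 t 26.54 s -249.1 lat 0.0 z 219.2 F [ 0.55 -0.46 -0.05] Fa 0.44
0.96 11.670765206254822
0.81 11.524520876680505
```

View pics/t5c.png

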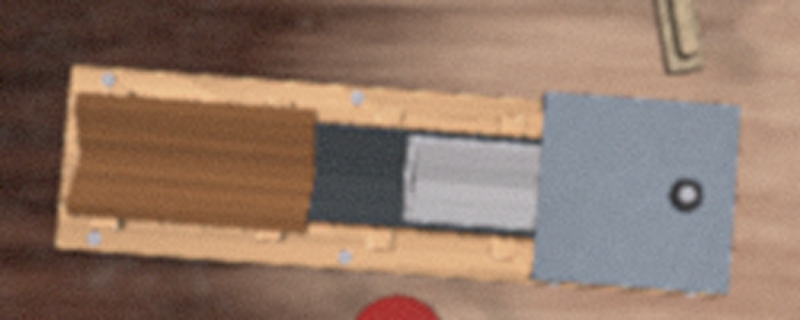

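View pics/s5c.png

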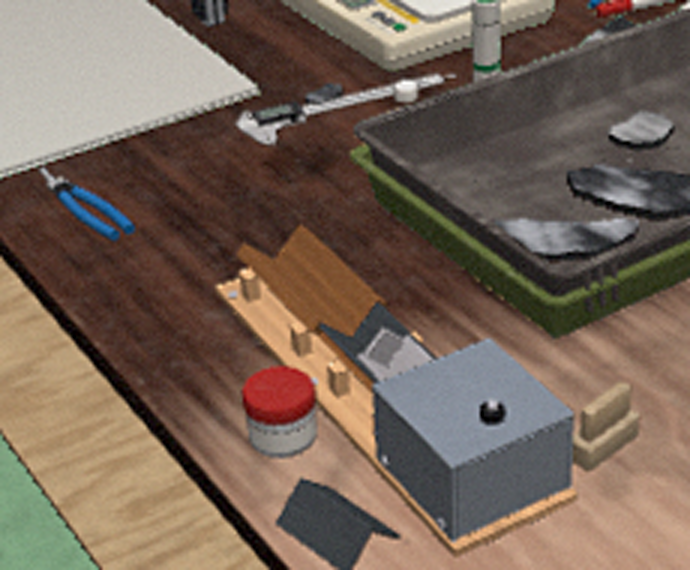

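```bash
python3 -c "
from h import *
print(ctrl.hand_in())"
```

```text
the job is handed in; nothing more can be done
None
```

I pushed the bracket along the trough with the shut fingers on its rear plate until it lay nested in the angle iron. Then I went forward in 1–2 mm steps, averaging the wrist force at each, to feel for the stop.

- **Contact:** The push force levelled off at about 2.7 N of sliding friction. It then climbed by about 0.7 N per mm over the last 4 mm, to 5.8 N, which matches the stop's spring. The stop therefore carried about 3 N at most, with its face near cradle x ≈ 120 mm.
- **Letting go:** I backed off slowly. The force fell to zero within the first 1 mm of retreat, so friction is holding the bracket some 2–3 mm into the spring.
- **Last pictures:** With the arm clear, both cameras put the bracket's rear face at cradle x ≈ 11.6 mm, so the front is at about 121.6 mm. The bracket lies straight in the iron, and the hood and the things standing near it look unmoved. The job was handed in just under 27 s on the robot's clock.
- **Less certain:** The wrist force noise was about 0.5 N, and two early force stops appear to have been false triggers. The friction reading also crept up slowly before it levelled off, so the 3 N figure is approximate. I could not see the contact inside the hood; it is inferred from the forces.

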